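# Repack the pressure adapter kit

### The arm

A 6-joint arm with a two-finger parallel gripper is mounted at the origin on the work surface. World frame = base frame: x ahead of the robot, y to its left, z up, the work surface at z = 0. Lengths are in m, angles in rad, forces in N, time in s.
With the tool pointing down it reaches from about 0.375 to 0.925 m from the base axis. Payload 5.7 kg.
Tool frame: the origin (TCP) lies midway between the tips of the shut fingers; the grasp point (between the pads) lies 19 mm behind it; z points along the fingers, y is the line along which they close (so a half turn about z gives the same grasp; the last joint's range is limited). The gripper opens to 88 mm and grips with 3 to 60 N. Pads are 20 mm wide; open, the fingers measure 115 mm over their backs; the gripper's body (75 mm by 178 mm) begins 61 mm behind the grasp point.
Start: joints at [1.22, 0.359, 1.51, -0, 1.272, -0.115], TCP at [0.14, 0.583, 0.223] pointing down, gripper open.
Joint ranges: [-2.97, 2.97], [-1.01, 2.36], [0.21, 2.38], [-0.96, 4.11], [0.2, 2.71], [-2.98, 2.98]. Speed limits (rad/s): [2.39, 2.39, 3.14, 3.14, 3.14, 3.14].

### API

Orientations are given as a unit quaternion [x, y, z, w].
In Python, from bench import move_ptp, servo_line, goto_joints, move_gripper, sleep, inverse_kinematics, capture, PlanningError, close_job, spot_in, silhouettes, current_clock, current_joint_pos, current_qvel, current_joint_torque, current_position, current_orientation, current_force, current_torque, current_finger_gap, current_grip_force gives the robot as it stands. Calls block until the motion is done:
- move_ptp(position, orientation): joint-space move of the TCP to a pose.
- servo_line(position, orientation=None, rate=0.15, contact_N=None): straight line of the TCP; orientation=None keeps the orientation; rate is the mean speed in m/s. With contact_N (N) it stops when the force on the tool has changed by that much, and returns True; else False.
- goto_joints(angles): joint-space move.
- move_gripper(opening): finger opening in m; the grip force is fixed at half the most; returns when the fingers have stopped.
- sleep(seconds).
- inverse_kinematics(position, orientation): joint angles nearest the present ones, or None.
- capture(name): name is "scene" or "top" or "wrist"; returns a dict with "image" (420x560x3 uint8, blue, green, red), "range_z" (420x560 float32, m along the optical axis (not along the pixel's ray), 0 where there is no reading), "intrinsics" (3x3 intrinsics, pixels), "R" (3x3) and "t" (3): a world point X has camera coordinates R X + t. Camera axes: x right, y down, z forward; pixel columns grow to the right and rows downward; lengths in m; the calibration is good to about 2 mm. A picture is of the moment at which its call begins.
A pose or a line that the arm cannot do raises PlanningError and nothing moves.
- close_job(): hands the job in; it is judged then, once.
Trained networks look in the newest picture that a camera, given by its name, has taken for a name from the list of things; names that differ only in an ending like _2 or _b are one class to them, and where a whole thing is asked for, a point or a joint stands for the part that bears it (a point fixed in the world has none). Each returns a list of dicts, best first, with "conf" (0 to 1); they miss things now and then, are a little off and sometimes report something else, mostly with a low value. They report only what shows in the picture. A call takes as long as a camera call. They do not tell look-alikes from the thing itself.
- spot_in(camera, query): "xy" ([column, row] in pixels, amid what is visible of it).
- silhouettes(camera, query): "region" (420x560 bool, what is visible of it) and "xy" ([column, row] in pixels, amid what is visible of it).
Readings, each from a call of its own:
- current_clock(): time.
- current_joint_pos(): joint angles.
- current_qvel(): joint speeds.
- current_joint_torque(): joint torques, N m.
- current_position(): TCP position.
- current_orientation(): TCP orientation.
- current_force(): force on the tool from outside, world axes, zero at the start.
- current_torque(): the same for the moment, N m.
- current_finger_gap(): finger opening in m.
- current_grip_force(): force on a finger pad.
Only numpy, scipy, OpenCV 4.12 (cv2) and the standard library are available. Lean on these libraries where they do the work, as an engineer would, in place of code of your own. Each camera call takes 0.05 s, during which the arm holds its last target. There are 200 camera calls.

### The job

Repack the open yellow kit case: stand the large and the small bored hexagon adapters each in the round pocket of its own size, and pick up the two long nipples that lie side by side together in one grasp, lift them clear as a pair and lay them in the rectangular pocket, lengthwise and side by side. Everything must sit fully down in its pocket, the adapters upright, all let go and still. Leave the solid domed hexagon plug and the single short nipple where they lie on the bench; they do not belong to this kit.

Things in the scene. Friction and masses are not known exactly. Their poses are not given: they have to be found in the camera images.
- adapter_large: Large brass adapter to pack: upright hexagon, 34 mm across flats (39 mm across corners), 40 mm tall, of which the top 4 mm is a round collar 30 mm across; a dark bore 20 mm wide shows in its top. Stands on the bench. Origin: centre of its underside, z up. Two opposite flats face along its +x and -x, the others every 60 degrees from there. 0.14 to 0.24 kg.
- adapter_small: Small brass adapter to pack: same shape, 22 mm across flats (25 mm across corners), 32 mm tall, the top 4 mm a round collar 19 mm across, dark bore 13 mm wide in its top. Stands on the bench. Origin: centre of its underside, z up. Two opposite flats face along +x and -x, the others every 60 degrees. 0.05 to 0.1 kg.
- nipple_a: One of two long steel nipples to pack as a pair: 74 mm long along its x, with a square middle 18 x 18 mm, 30 mm long, and round threaded ends 14 mm across. Lies on a flat of the square. Origin: centre of the square's underside, z up. Its twin nipple_b lies parallel on its +y side, centres 19 to 21 mm apart (squares 1 to 3 mm apart, 37 to 39 mm over both). About 0.1 kg.
- nipple_b: The second long steel nipple of the pair, same as nipple_a (origin and axes alike), lying on nipple_a's +y side. About 0.1 kg.
- plug: Look-alike, to be left where it lies: brass hexagon plug 34 mm across flats and 40 mm tall, but its top is a solid round dome with no bore. Stands on the bench. Origin: centre of its underside, z up.
- short_nipple: Look-alike, to be left where it lies: single steel nipple, only 44 mm long along its x, with the same 18 mm square middle and 14 mm round ends. Lies alone on the bench. Origin: centre of the underside of the square, z up.
- insert_large: Grey plastic insert, 100 mm (its x) by 78 mm (its y), 16 mm high, fixed in the case (one of three, in any order). Origin: centre of its underside, 4 mm above the table; axes parallel to the case's, z up. In the middle of its top is a round pocket 51 mm across and 7 mm deep (floor 9 mm above its origin), with a dark floor: the place of the large adapter.
- insert_small: Grey plastic insert, 100 mm (its x) by 78 mm (its y), 16 mm high, fixed in the case (one of three, in any order). Origin: centre of its underside, 4 mm above the table; axes parallel to the case's, z up. In the middle of its top is a round pocket 37 mm across and 7 mm deep (floor 9 mm above its origin), with a dark floor: the place of the small adapter.
- insert_pair: Grey plastic insert, 100 mm (its x) by 78 mm (its y), 16 mm high, fixed in the case (one of three, in any order). Origin: centre of its underside, 4 mm above the table; axes parallel to the case's, z up. In the middle of its top is a rectangular pocket 83 mm (x) by 51 mm (y), 7 mm deep (floor 9 mm above its origin), with a dark floor: the place of the nipple pair, along x.
- case: Open yellow plastic kit case, fixed: a tub 110 mm (its x) by 246 mm (its y), walls 4 mm thick and 26 mm high, floor 4 mm thick, holding the three inserts in a row along y (centres at y = -79, 0, +79 mm). Origin: centre of the tub's underside, z up. A bail handle reaches to x = -78 mm, 19 mm high; the open lid, 18 mm high, lies flat from x = +65 to +171 mm.
There are look-alikes about, which are no part of the job. What is shaped like the insert_small but blue is not meant.

How it is judged:
On the way:
1. the two long nipples are lifted together, side by side, at least 50 mm clear of the bench (height (world z) of each of nipple_a, nipple_b above 0.05 m and distance between nipple_a and nipple_b below 0.03 m), for 0.2 s.
At the end, for the whole second after the job is handed in: Each adapter upright (7 deg) and down (3 mm) in its own size of round pocket, within 8 mm of centre; both long nipples flat and down in the rectangular pocket, along it (17 deg), within 8 mm lengthwise and 19 mm of its middle line; all at rest; plug and short nipple moved under 20 mm (horizontal distance between adapter_large and insert_large below 0.008 m and z of adapter_large in the frame of insert_large between 0.006 and 0.012 m and angle between each of adapter_large, adapter_small, nipple_a, nipple_b's own z axis and vertical below 0.12 rad and horizontal distance between adapter_small and insert_small below 0.008 m and z of adapter_small in the frame of insert_small between 0.006 and 0.012 m and x of nipple_a in the frame of insert_pair between -0.008 and 0.008 m and y of nipple_a in the frame of insert_pair between -0.019 and 0.019 m and z of nipple_a in the frame of insert_pair between 0.006 and 0.012 m and angle between the x axis of each of nipple_a, nipple_b and the x axis of insert_pair, either way round below 0.3 rad and x of nipple_b in the frame of insert_pair between -0.008 and 0.008 m and y of nipple_b in the frame of insert_pair between -0.019 and 0.019 m and z of nipple_b in the frame of insert_pair between 0.006 and 0.012 m and linear speed of each of adapter_large, adapter_small, nipple_a, nipple_b below 0.02 m/s and angular speed of each of adapter_large, adapter_small, nipple_a, nipple_b below 0.3 rad/s and distance of each of plug, short_nipple from where it was at the start of the episode below 0.02 m); the robot touches nothing.
It fails at once if the domed plug or the short nipple is moved by more than 20 mm (distance of any of plug, short_nipple from where it was at the start of the episode above 0.02 m).
It also fails if it takes over 93 s, if anything falls off the work surface, if the arm or the gripper's body presses on something with over 40 N, if the wrist force passes 120 N, or if a joint passes its speed limit or range.

## Working session

There is one attempt and no reset: what is moved stays moved. The work goes in short steps, each a Python script; the robot and the scene stay as the last script left them, time stands still between calls to the robot, and variables do not carry over. Pictures are saved under pics/ and viewed, at most 14 in all, crops included, and the job is handed in when it is done.

```bash
mkdir -p pics
cat > h.py <<'E'
import numpy as np, cv2
from bench import *
def heightmap(c):
    K,R,t,d=c["intrinsics"],c["R"],c["t"],c["range_z"]
    v,u=np.indices(d.shape)
    P=np.stack([(u-K[0,2])*d/K[0,0],(v-K[1,2])*d/K[1,1],d],-1)
    W=(P-np.array(t).ravel())@np.array(R)   # R^T (P-t)
    W[d<=0]=np.nan
    return W
E
python3 - <<'E'
from h import *
for n in ["top","scene"]:
    c=capture(n); cv2.imwrite(f"pics/{n}0.png",c["image"]); W=heightmap(c)
    np.savez(f"{n}0.npz",W=W,img=c["image"],K=c["intrinsics"],R=c["R"],t=c["t"])
    print(n,np.round(-np.array(c["R"]).T@np.array(c["t"]).ravel(),3))
    for q in ["adapter_large","adapter_small","nipple_a","plug","short_nipple","insert_large","insert_small","insert_pair","case"]:
        for s in silhouettes(n,q)[:5]:
            m=s["region"]; p=W[m]; p=p[~np.isnan(p[:,0])]
            print(q,round(s["conf"],2),np.round(s["xy"]),m.sum(),np.round(np.median(p,0),3),np.round(np.percentile(p[:,2],95),3))
print(current_clock())
E
```

```text
top [0.33  0.051 1.206]
adapter_large 0.59 [423. 225.] 184 [ 0.497 -0.333  0.016] 0.02
adapter_large 0.46 [317. 183.] 208 [ 0.591 -0.077  0.038] 0.043
adapter_small 0.56 [313. 243.] 99 [ 0.448 -0.062  0.03 ] 0.036
nipple_a 0.66 [417. 221.] 186 [ 0.497 -0.31   0.016] 0.022
nipple_a 0.47 [425. 220.] 219 [ 0.501 -0.332  0.016] 0.02
plug 0.51 [376. 245.] 221 [ 0.448 -0.201  0.035] 0.041
insert_large 0.42 [418. 219.] 214 [ 0.499 -0.31   0.016] 0.022
insert_small 0.57 [110. 184.] 1414 [0.611 0.424 0.015] 0.019
insert_small 0.56 [207. 208.] 1381 [0.541 0.193 0.019] 0.023
insert_pair 0.65 [240. 215.] 1427 [0.526 0.116 0.016] 0.024
case 0.77 [214. 164.] 5169 [0.649 0.179 0.005] 0.025
case 0.42 [424. 221.] 206 [ 0.503 -0.332  0.016] 0.02
scene [ 1.02 -0.8   0.7 ]
adapter_large 0.61 [274. 238.] 313 [ 0.6   -0.092  0.029] 0.041
adapter_small 0.59 [228. 219.] 137 [ 0.454 -0.071  0.02 ] 0.033
adapter_small 0.21 [311. 179.] 511 [0.538 0.192 0.019] 0.022
nipple_a 0.64 [172. 297.] 293 [ 0.504 -0.34   0.015] 0.019
nipple_a 0.53 [179. 290.] 201 [ 0.501 -0.316  0.016] 0.019
plug 0.65 [191. 252.] 298 [ 0.457 -0.217  0.027] 0.041
short_nipple 0.75 [237. 273.] 172 [ 0.579 -0.219  0.016] 0.02
insert_large 0.85 [325. 167.] 455 [0.552 0.272 0.019] 0.021
insert_small 0.94 [360. 157.] 587 [0.614 0.41  0.014] 0.017
insert_small 0.59 [309. 178.] 543 [0.536 0.192 0.019] 0.022
insert_pair 0.93 [293. 193.] 542 [0.522 0.123 0.016] 0.022
insert_pair 0.47 [336. 198.] 3261 [0.634 0.158 0.006] 0.024
case 0.6 [334. 193.] 3638 [0.63  0.161 0.006] 0.025
case 0.28 [309. 177.] 519 [0.536 0.194 0.019] 0.022
1.0
```

```bash
python3 -c "
import cv2
i=cv2.imread('pics/top0.png'); cv2.imwrite('pics/top0z.png',cv2.resize(i[100:310,70:470],None,fx=2,fy=2,interpolation=cv2.INTER_CUBIC))"
```

```text
(no output)
```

View pics/top0z.png

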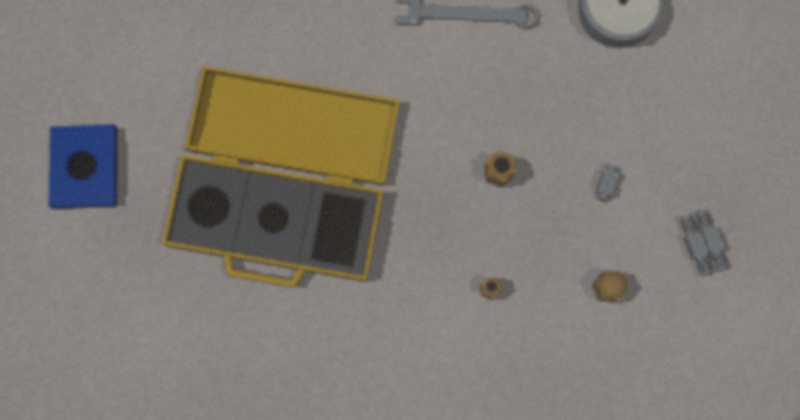

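The picture shows the case, with the large round pocket at (208,206), the small one at (273,217) and the rectangular one at (338,228). The bored adapters are at (501,167) for the large and (490,287) for the small. The domed plug is at (611,286), the short nipple at (608,183) and the pair at (705,242). Next I'll take close-ups from the wrist.

```bash
cat >> h.py <<'E'
from scipy.spatial.transform import Rotation as Rot
def down(yaw):  # tool x at angle yaw, closing line (y) at yaw-90deg
    return (Rot.from_euler("z",yaw)*Rot.from_euler("x",np.pi)).as_quat()
def shot(name):
    c=capture("wrist"); W=heightmap(c); cv2.imwrite(f"pics/{name}.png",c["image"])
    np.savez(f"{name}.npz",W=W,img=c["image"],K=c["intrinsics"],R=c["R"],t=c["t"]); return c,W
def blob(W,lo,hi,xy,r):
    m=(W[...,2]>lo)&(W[...,2]<hi)&(np.hypot(W[...,0]-xy[0],W[...,1]-xy[1])<r)
    return W[m]
E
python3 - <<'E'
from h import *
print(Rot.from_quat(current_orientation()).as_matrix().round(2))
for n,p in [("w_case",(0.53,0.18,0.38)),("w_ad",(0.50,-0.10,0.33)),("w_pair",(0.48,-0.30,0.28))]:
    move_ptp(p,down(0)); c,W=shot(n)
    print(n,np.round(-np.array(c["R"]).T@np.array(c["t"]).ravel(),3),np.round(current_joint_pos(),2),current_clock())
a=np.hstack([cv2.resize(cv2.imread(f"pics/{n}.png"),None,fx=.714,fy=.714) for n in ["w_case","w_ad"]])
cv2.imwrite("pics/m1.png",a)
E
```

```text
[[-0.97  0.23 -0.  ]
 [ 0.23  0.97 -0.  ]
 [ 0.   -0.   -1.  ]]
w_case [0.611 0.181 0.542] [0.21 0.2  1.36 0.   1.59 1.77] 3.1417
w_ad [ 0.581 -0.098  0.492] [-0.33  0.14  1.54  0.    1.46  1.24] 4.2917
w_pair [ 0.561 -0.298  0.442] [-0.68  0.26  1.51  0.    1.37  0.89] 5.1833
```

View pics/m1.png

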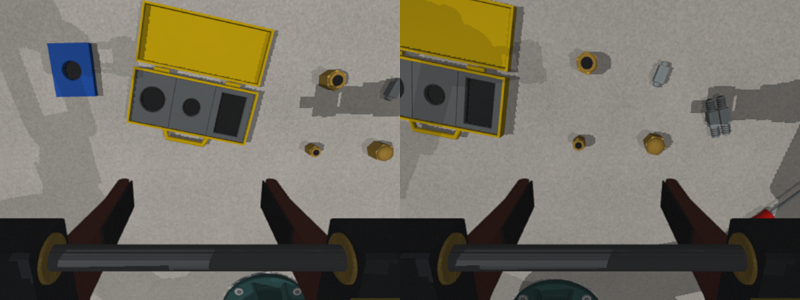

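View pics/w_pair.png

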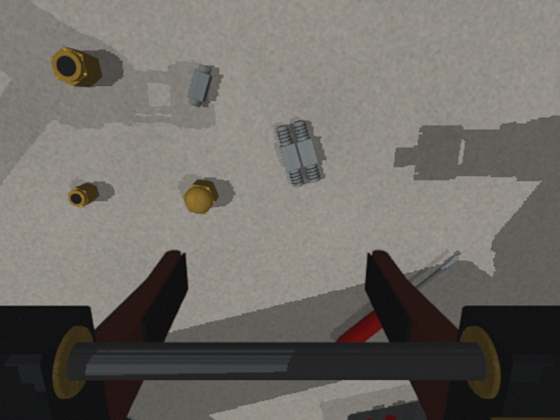

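The close-ups match the top view. In the pair view, the pair is centred near (298,153), the plug is at (200,197) and the short nipple is at (200,85). Now I'll fit the poses.

Run:
```python
from h import *
L=lambda n:np.load(n+".npz")["W"]
def rect(p):
    (c,s,a)=cv2.minAreaRect((p[:,:2]*1000).astype(np.float32)); return np.round(c,1),np.round(s,1),round(a,1)
def hexyaw(p):
    b=[]
    for a in np.arange(0,60,2):
        ws=[]; 
        for k in range(3):
            n=np.radians(a+60*k); q=p[:,:2]@[np.cos(n),np.sin(n)]; ws.append(np.ptp(q))
        b.append((np.mean(ws)*1000,a))
    b.sort(); return [(round(x,1),y) for x,y in b[:4]], round(b[-1][0],1)
W=L("w_case")
m=(W[...,2]>.0225)&(W[...,2]<.035)&(np.hypot(W[...,0]-.53,W[...,1]-.19)<.16)
print("rim",rect(W[m]),m.sum())
for n,xy,r,lo,hi in [("large",(.55,.27),.045,.009,.0165),("small",(.54,.19),.035,.009,.0165),("pair",(.522,.115),.055,.009,.0165)]:
  for f in ["w_case","w_ad"]:
    p=blob(L(f),lo,hi,xy,r)
    if len(p)>30: print(f,n,len(p),rect(p),cv2.minEnclosingCircle((p[:,:2]*1000).astype(np.float32)))
for n,xy,r,zt in [("adL",(.59,-.08),.04,.040),("adS",(.448,-.062),.03,.032),("plug",(.448,-.2),.04,.04)]:
  for f in ["w_case","w_ad","w_pair"]:
    W=L(f); p=blob(W,zt-.003,zt+.006,xy,r); q=blob(W,.004,zt-.002,xy,r)
    if len(q)>30: print(f,n,len(p),rect(p) if len(p)>5 else 0,"all",rect(np.vstack([p,q])),hexyaw(q), np.nanmax(p[:,2]) if len(p) else 0)
for f in ["w_ad","w_pair"]:
    W=L(f)
    p=blob(W,.0155,.03,(.5,-.322),.045); print(f,"pair hi",len(p),rect(p))
    p=blob(W,.005,.03,(.5,-.322),.055); print(f,"pair all",len(p),rect(p), p[:,:2].mean(0).round(4))
    p=blob(W,.006,.03,(.58,-.21),.04); print("short",rect(p))
```

```text
rim (array([545.7, 191.2]), array([246.4, 117.8]), 78.7) 1596
w_case large 1013 (array([544.8, 272.5]), array([79.4, 75.8]), 78.8) ((550.2927856445312, 270.015869140625), 44.455997467041016)
w_ad large 133 (array([550.7, 244.8]), array([24.7, 34.8]), 77.1) ((551.7085571289062, 249.52059936523438), 18.491392135620117)
w_case small 512 (array([541.7, 191.9]), array([35.9, 35.8]), 23.8) ((541.7543334960938, 191.99293518066406), 18.422325134277344)
w_ad small 633 (array([541.6, 194.1]), array([35.8, 34. ]), 33.3) ((541.645751953125, 193.85848999023438), 18.274477005004883)
w_case pair 2010 (array([525.5, 114.1]), array([ 79.5, 101.6]), 78.5) ((525.4564819335938, 117.0738525390625), 51.54359436035156)
w_ad pair 2594 (array([525.2, 112.7]), array([ 85.4, 101.6]), 77.8) ((522.8090209960938, 112.03688049316406), 53.555965423583984)
w_case adL 451 (array([596.7, -81.2]), array([31.8, 34.4]), 78.5) all (array([595.4, -80.8]), array([34.6, 38.2]), 37.9) ([(np.float64(34.7), np.int64(38)), (np.float64(34.9), np.int64(36)), (np.float64(35.1), np.int64(40)), (np.float64(35.2), np.int64(34))], np.f
[... 2168 characters left out ...]
y([26.7, 26.7]), 42.3) all (array([ 450.6, -207.3]), array([37.9, 34.8]), 19.1) ([(np.float64(34.6), np.int64(50)), (np.float64(34.9), np.int64(48)), (np.float64(34.9), np.int64(52)), (np.float64(35.3), np.int64(46))], np.float64(38.7)) 0.041820940372173356
w_ad pair hi 890 (array([ 500.7, -324.9]), array([73.6, 38.9]), 15.9)
w_ad pair all 1519 (array([ 501.1, -324.7]), array([74.2, 39. ]), 16.6) [ 0.502  -0.3228]
short (array([ 577.3, -212.4]), array([18.4, 44.7]), 70.4)
w_pair pair hi 1041 (array([ 500.8, -325.1]), array([72.8, 38.4]), 16.3)
w_pair pair all 1699 (array([ 500.6, -325.2]), array([74.8, 38.3]), 16.9) [ 0.5018 -0.3247]
short (array([ 577.1, -212.5]), array([18.4, 44.6]), 70.2)
```

Everything is within fit tolerance, so I'll start with the pair.

```bash
cat >> h.py <<'E'
CY=np.radians(-11.3); S=np.array([.5417,.1924]); ey=np.array([-np.sin(CY),np.cos(CY)])
PLACE={"large":S+.079*ey,"small":S,"pair":S-.079*ey}
def pick(xy,yaw,z,opening):
    move_gripper(opening); move_ptp([*xy,.13],down(yaw))
    hit=servo_line([*xy,z],rate=.1,contact_N=10); print("down",hit,np.round(current_position(),4))
    move_gripper(0.0); print("gap",current_finger_gap(),"grip",current_grip_force())
    servo_line([*xy,.15],rate=.1); sleep(.3); print("lifted",current_finger_gap(),current_force().round(2) if hasattr(current_force(),'round') else current_force(),current_clock())
def place(xy,yaw,zg,opening):
    """zg: tip height above item's underside"""
    move_ptp([*xy,.15],down(yaw)); print("gap",current_finger_gap())
    z=.013+zg; servo_line([*xy,z+.015],rate=.12)
    hit=servo_line([*xy,z-.001],rate=.02,contact_N=4); print("contact",hit,np.round(current_position(),4),"expected",z)
    move_gripper(opening); sleep(.2)
    servo_line([*xy,.15],rate=.12); print(current_clock())
E
python3 - <<'E'
from h import *
pick([.5007,-.3251],np.radians(16.6),.009,.062)
c,W=shot("lift"); print(current_finger_gap())
E
```

```text
down False [ 0.5012 -0.3255  0.0096]
gap 0.036193004653691116 grip 30.00324457883835
lifted 0.035907032420586085 [ 0.31 -0.2  -1.74] 10.1917
0.03517616301072705
```

View pics/lift.png

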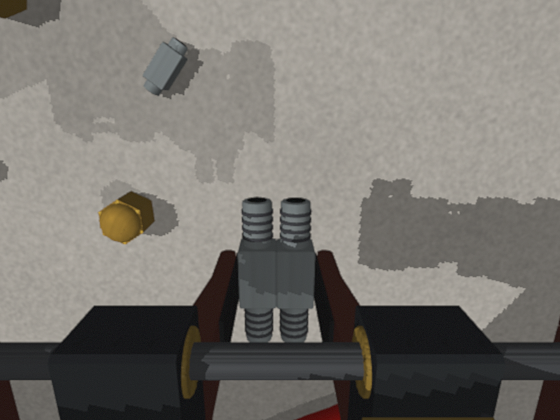

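The pair is held, with the squares at (277,275) between the pads and level. I'll place it straight away.

Run:
```python
from h import *
print([round(current_finger_gap(),4) for _ in range(4)])
place(PLACE["pair"],CY,.0095,.044)
c,W=shot("placed1")
```

```text
[0.0352, 0.0352, 0.0352, 0.0352]
gap 0.03547368283882904
contact True [0.526  0.1149 0.0222] expected 0.0225
15.4667
```

View pics/placed1.png

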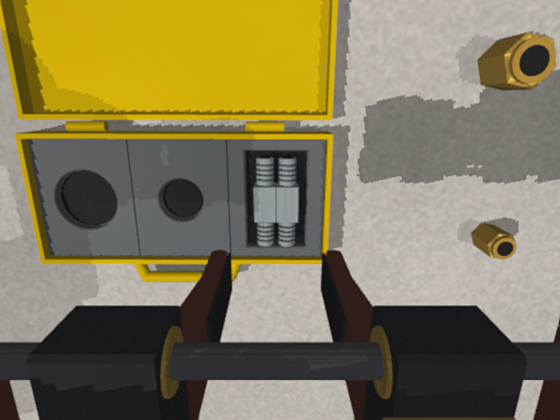

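The pair lies in the rectangular pocket at (277,203). Next are the adapters, and I'll check the pocket centres from this view as I go.

Run:
```python
from h import *
W=np.load("placed1.npz")["W"]
for k in ["large","small"]:
    p=blob(W,.008,.0165,PLACE[k],.032 if k=="large" else .025); print(k,PLACE[k].round(4),len(p),cv2.minEnclosingCircle((p[:,:2]*1000).astype(np.float32)))
for z in (.0265,.0335):
    p=blob(W,z-.0045,z+.0045,PLACE["pair"],.04); print("pair z",len(p),np.median(p[:,2]),cv2.minAreaRect((p[:,:2]*1000).astype(np.float32)))
pick([.5955,-.0818],np.radians(66),.014,.062)
place(PLACE["large"],np.radians(78.7),.0145,.046)
shot("placed2")
```

```text
large [0.5572 0.2699] 2686 ((557.3125610351562, 271.1639099121094), 25.592491149902344)
small [0.5417 0.1924] 1419 ((541.37744140625, 193.19822692871094), 18.460344314575195)
pair z 2813 0.02863558279831957 ((523.32861328125, 104.34652709960938), (57.929683685302734, 74.92095947265625), 77.58284759521484)
pair z 1846 0.030633543854156352 ((525.9323120117188, 115.32281494140625), (35.68079376220703, 72.57109069824219), 79.71672058105469)
down False [ 0.5961 -0.0819  0.0146]
gap 0.03395588350236447 grip 30.00050116534112
lifted 0.033913428063354616 [-0.29  0.98 -3.3 ] 21.175
gap 0.033707733533684996
contact True [0.5569 0.2698 0.0272] expected 0.0275
26.0917
```

View pics/placed2.png

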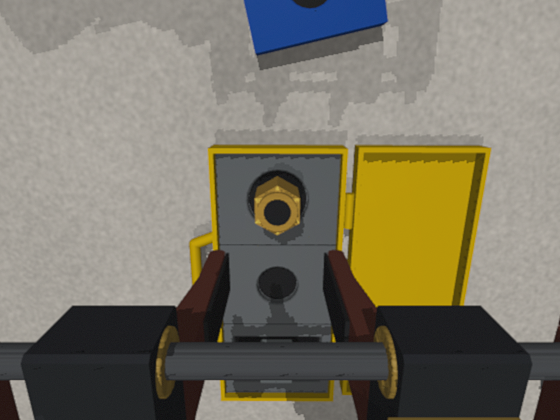

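The large adapter stands in its pocket at (277,200). The small one is next.

Run:
```python
from h import *
pick([.4523,-.0648],np.radians(68),.012,.050)
place(PLACE["small"]+[0,.0006],np.radians(78.7),.0125,.034)
move_ptp([.47,.17,.30],down(CY)); shot("fin")
W=np.load("fin.npz")["W"]
for k,z in [("large",.053),("small",.045)]:
    p=blob(W,z-.003,z+.006,PLACE[k],.03); print(k,PLACE[k].round(4),len(p),np.median(p[:,2]),cv2.minAreaRect((p[:,:2]*1000).astype(np.float32)))
p=blob(W,.027,.039,PLACE["pair"],.042); print("pair",PLACE["pair"].round(4),np.median(p[:,2]),cv2.minAreaRect((p[:,:2]*1000).astype(np.float32)))
print(current_clock())
```

```text
down False [ 0.4528 -0.0649  0.0124]
gap 0.021723222647050552 grip 30.00069072470069
lifted 0.02147956675835094 [ 0.01  0.34 -0.34] 31.4917
gap 0.021766148000064132
contact True [0.5414 0.1929 0.0252] expected 0.025500000000000002
36.1667
large [0.5572 0.2699] 630 0.052913599092845445 ((556.6766967773438, 269.5436706542969), (29.48665428161621, 33.29721450805664), 89.61827850341797)
small [0.5417 0.1924] 259 0.04487251261584683 ((542.5836791992188, 192.05393981933594), (18.995689392089844, 20.336910247802734), 54.412391662597656)
pair [0.5262 0.1149] 0.02994753885608723 ((522.984375, 103.50045776367188), (59.277069091796875, 73.7652816772461), 78.59764099121094)
37.6083
```

View pics/fin.png

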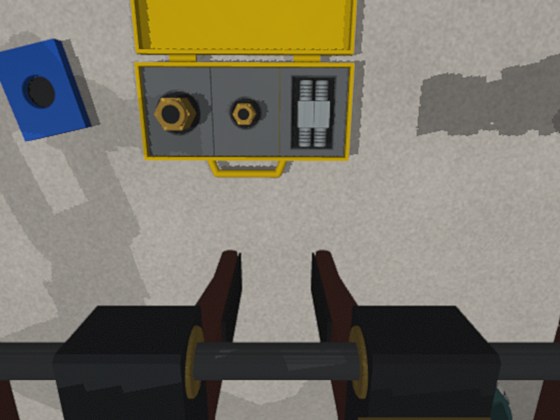

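In the final view the large adapter (175,113), the small adapter (244,113) and the pair (313,113) all sit upright, down and centred in their own pockets. The top heights agree: 53 and 45 mm for the adapters and about 30 mm for the pair.

```bash
python3 -c "
from bench import *
print(close_job())"
```

```text
the job is handed in; nothing more can be done
None
```

The kit is repacked and handed in at about 38 s: both adapters stand in their own round pockets, the nipple pair was lifted together and laid in the rectangular pocket, and the plug and short nipple were not touched; no verdict came back.

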